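# Slip a test slide under the sprung clip

### The arm

A 6-joint arm with a two-finger parallel gripper is mounted at the origin on a cart in front of the work surface, level with it; the furniture and walls round the work are solid. World frame = base frame: x ahead of the robot, y to its left, z up, the work surface at z = 0. Lengths are in mm, angles in rad, forces in N, time in s.
With the tool pointing down it reaches from about 350 to 875 mm from the base axis. Payload 4.2 kg.
Tool frame: the origin (TCP) lies between the finger pads; the fingertips stand 17 mm ahead of it and the grasp point (between the pads) lies 2 mm behind it; z points along the fingers, y is the line along which they close (so a half turn about z gives the same grasp; the last joint's range is limited). The gripper opens to 85 mm and grips with 20 to 120 N. Pads are 22 mm wide; open, the fingers measure 114 mm over their backs; the gripper's body (76 mm by 85 mm) begins 54 mm behind the grasp point. The pads swing forward as they close: fully open they stand 13 mm farther back than shut.
Start: joints at [-1.081, 0.385, 0.008, 0, -1.194, -0.259], TCP at [142.99, -608.402, 248.312] pointing down, gripper open.
Joint ranges: [-3.14, 3.14], [-1.21, 2.06], [-1.07, 1.41], [-3.16, 2.05], [-2.99, -0.16], [-3.1, 3.1]. Speed limits (rad/s): [2.79, 2.79, 3.14, 3.14, 3.14, 3.14].

### API

Orientations are given as a unit quaternion [x, y, z, w].
In Python, from bench import arm gives the robot as it stands.
- The arm moves only by the shell command python3 jog.py FILE [OPENING], which reads ROWS from the file FILE. ROWS is a JSON list of rows, 1 to 10 of them, each an object with the fields sx, sy, sz (the shift in mm), drx, dry, drz (a rotation vector in rad); a field left out counts as zero; each row is the pose to reach, as a shift and turn from the pose commanded when the command began, along the tool's axes at that moment; what a row does not reach only later rows make up. A row lasts 1/10 s, in which the tool goes at most 50 mm and 0.15 rad, less where a joint would pass 70% of its speed; a pose out of reach is approached as far as the arm can. OPENING is the finger opening in mm, set as the command begins (- or left out keeps the last). The fingers move at their own pace and stop on an object; the grip force is fixed at half the most. Time passes only in rows, so rows that do not move let the fingers close. It prints the time, the measured TCP pose, the force, the opening and the grip force at its end. Input that does not fit is refused with a message, and nothing moves.
- arm.read_state(): the state, without advancing time (a new reading comes with each control period).
- arm.get_image(name): name is "scene" or "top" or "wrist"; returns the picture (400x640x3 uint8, blue, green, red); there is no depth.
- arm.get_calibration(name): a dict with "K" (3x3 intrinsics, pixels), "rvec" (rotation vector, rad) and "tvec" (3), from world to camera coordinates, as OpenCV has them. Camera axes: x right, y down, z forward; pixel columns grow to the right and rows downward; lengths in mm; the calibration is good to about 2 mm. The wrist camera is an equidistant fisheye: a pixel r from the principal point sees the ray r / f radians off the axis. A picture is of the moment at which its call begins: read the wrist's pose just before it. get_calibration takes no time and is no camera call; for the wrist camera it gives the pose at the moment of the call.
- arm.job_done(): hands the job in; it is judged then, once.
The state is a dict: "clock": time; "joints": joint angles; "joint_vel": joint speeds; "joint_efforts": joint torques, N m; "position": TCP position; "ee_rot": TCP orientation; "contact_force": force on the tool from outside, world axes, zero at the start; "wrist_torque": the same for the moment, N m; "gripper_width": finger opening in mm; "grasp_force": force on a finger pad.
Only numpy, scipy, OpenCV 4.12 (cv2) and the standard library are available. Lean on these libraries where they do the work, as an engineer would, in place of code of your own. Each camera call takes 0.05 s, during which the arm holds its last target. There are 200 camera calls.

### The job

Load the blue test slide into the clamp fixture: press the clip's long red bar down with one fingertip and keep it down while the other fingertip pushes the slide along its channel, under the raised jaw, until it is fully home against the brass end stop. Only then let the bar up so that the jaw clamps the slide, and take the hand clear. Grip and lift nothing, and leave the things standing around where they are.

Things in the scene. Friction and masses are not known exactly. Their poses are not given: they have to be found in the camera images.
- fixture: fixed clamp fixture, grey plate 175x116x8 mm (x -100..75, y -59..57 mm). Origin on the worktop, z up, x along the channel towards the end stop. Channel: 47 mm wide, centred on y = +20, floor z = 8 mm, between steel rails 8.5 mm wide, tops z = 16. Clip hinge line along x at y = -8, z = 22; its ears at x = -96 and 60 rise to z = 27. Nothing is higher than 35 mm
- stop_face (a point): foot of the brass end stop's face, on the channel's centre line and floor: x = 62, y = 20, z = 8 mm in the fixture frame. The stop is 10 mm high. The slide is home when its front edge touches this face (slide origin then 35 mm short of it)
- clip (a joint): hinge of the sprung clip, rad: 0 at rest (jaw down, bar up); pressing the bar down raises it, 0.40 at most; it springs back. The jaw (fixture x = 32..54, mid channel) hangs 2 mm over the floor at 0 and blocks the slide; it rests on a slide beneath at about 0.145 and clears it above 0.19. Holding 0.28 takes about 4 N at the bar's middle
- bar_top (a point): middle of the top of the clip's flat red bar; moves with the clip. The bar is 88 mm long (fixture x -92..-4) and 26 mm wide (y about -27..-53 mm), on the -y side of the hinge. At rest it slopes up outward, this point at z = 27 mm; at 0.28 rad it is level, top at z = 18; at 0.40 rad z is about 14. A fingertip may slide along its length
- slide: loose flat test slide: blue plate 70 (x) x 44 x 6 mm, white tile in its top, about 0.09 kg. At its rear edge an upright push lip, 5 mm thick, 40 mm wide, 20 mm high from the underside. Origin: centre of the underside; x to the front edge (35 mm ahead); the lip's rear face is 35 mm behind. Starts in the channel short of the jaw, pointing along it; home at fixture x = 27, y = 20, z = 8 mm
- figure_2: bystander: little yellow-green bear figure, 36x35x51 mm, stands or lies loose on the worktop beside the fixture; origin: centre of its underside; leave alone
- nozzle_2: bystander: grey nozzle, 26x30x44 mm, stands or lies loose on the worktop beside the fixture; origin: centre of its underside; leave alone
- reducer: bystander: brass threaded reducer, 30x34x39 mm, stands or lies loose on the worktop beside the fixture; origin: centre of its underside; leave alone
- blue_lid: bystander: round blue lid, 76x76x11 mm, stands or lies loose on the worktop beside the fixture; origin: centre of its underside; leave alone
- hex_key_1: bystander: small hex key, 34x89x10 mm, stands or lies loose on the worktop beside the fixture; origin: centre of its underside; leave alone

How it is judged (in metres and radians):
On the way, in this order (a step that is already met when the one before it is completed fails the run):
1. a fingertip holds the bar down and the jaw up while the slide is still short of the jaw (value of joint clip above 0.16 rad and contact force between the fingers and fixture above 0.5 N and x of slide in the frame of fixture below 0.002 m), for 0.2 s.
2. the slide is pushed home against the end stop (within 2.8 mm) with the bar still held down (x of slide in the frame of fixture between 0.0242 and 0.03 m and value of joint clip above 0.16 rad and contact force between the fingers and fixture above 0.5 N), for 0.1 s.
At the end, for the whole second after the job is handed in: the slide lies flat in the channel with its front edge within 2.8 mm of the end stop, at rest, and the clip has been let down onto it (clip between 0.10 and 0.19 rad) (x of slide in the frame of fixture between 0.0242 and 0.03 m and z of slide in the frame of fixture below 0.011 m and angle between the x axis of slide and the x axis of fixture, either way round below 0.08 rad and value of joint clip between 0.1 and 0.19 rad and linear speed of slide below 0.02 m/s); the robot touches nothing.
It fails at once if the slide is lifted more than 6 mm off the channel floor or tipped by more than 0.15 rad (z of slide in the frame of fixture above 0.014 m or angle between slide's own z axis and vertical above 0.15 rad).
It fails at once if one of the things standing around is moved more than 20 mm (distance of any of figure_2, nozzle_2, reducer, blue_lid, hex_key_1 from where it was at the start of the episode above 0.02 m).
It also fails if it takes over 32 s, if anything falls off the work surface, if the arm or the gripper's body presses on something with over 40 N, if the wrist force passes 120 N, or if a joint passes its speed limit or range.

## Working session

There is one attempt and no reset: what is moved stays moved. The work goes in short steps, Python scripts to look and compute and a shell command to move; the robot and the scene stay as the last step left them, time stands still between calls to the robot, and variables do not carry over. Pictures are saved under pics/ and viewed, at most 13 in all, crops included, and the job is handed in when it is done.

```bash
ls; mkdir -p pics; python3 - <<'E'
from bench import arm
import cv2
for n in("top","scene"):
    cv2.imwrite(f"pics/{n}0.png",arm.get_image(n)); c=arm.get_calibration(n); print(n,c)
s=arm.read_state(); print(s["position"],s["ee_rot"],s["clock"])
E
```

```text
bench.py
jog.py
pics
top {'K': array([[499.3981627 ,   0.        , 314.77419742],
       [  0.        , 499.3981627 , 193.86055956],
       [  0.        ,   0.        ,   1.        ]]), 'rvec': array([ 2.15167537, -2.1126401 ,  0.23840291]), 'tvec': array([ 15.18822105, 594.68430142, 844.8223458 ])}
scene {'K': array([[440.34334556,   0.        , 316.33188024],
       [  0.        , 440.34334556, 196.16151861],
       [  0.        ,   0.        ,   1.        ]]), 'rvec': array([ 0.96263629, -2.28383237,  1.22012842]), 'tvec': array([459.71458316, 245.05671099, 543.23619871])}
[ 142.86895874 -607.95780579  247.35035006] [-1.15049430e-01  9.93359300e-01  9.50364965e-04 -1.61285525e-04] 0.1
```

View pics/top0.png

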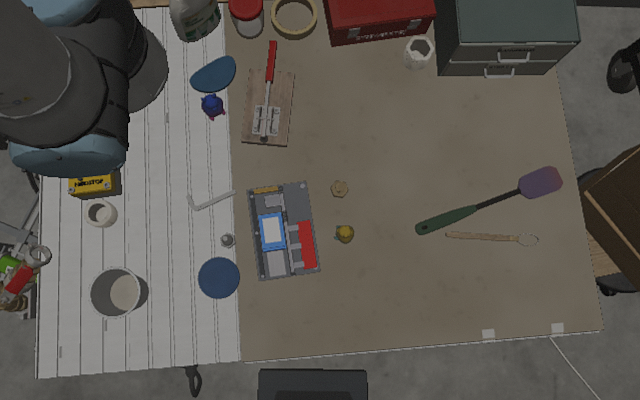

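View pics/scene0.png

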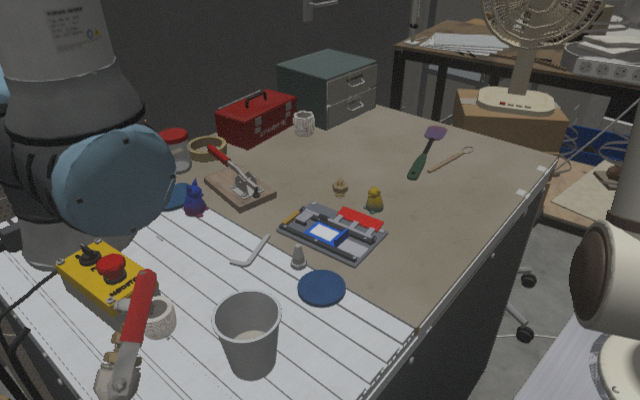

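```bash
cat > h.py <<'E'
import cv2,numpy as np
from bench import arm
def ray(n,px,z,c=None):
    c=c or arm.get_calibration(n);K=c["K"];R=cv2.Rodrigues(c["rvec"])[0];t=c["tvec"].ravel()
    px=np.atleast_2d(np.array(px,float))
    d=np.c_[(px-[K[0,2],K[1,2]])/[K[0,0],K[1,1]],np.ones(len(px))]
    if n=="wrist":
        th=np.linalg.norm(d[:,:2],axis=1,keepdims=True);d=np.c_[d[:,:2]/th*np.sin(th),np.cos(th)]
    d=d@R;o=-R.T@t
    return o+d*((z-o[2])/d[:,2:])
def blobs(im,lo,hi,amin=60):
    m=cv2.inRange(cv2.cvtColor(im,cv2.COLOR_BGR2HSV),lo,hi)
    return [c for c in cv2.findContours(m,cv2.RETR_EXTERNAL,cv2.CHAIN_APPROX_NONE)[0] if cv2.contourArea(c)>amin]
E
python3 - <<'E'
from h import *
im=cv2.imread("pics/top0.png")
for nm,lo,hi in(("red",(0,150,100),(8,255,255)),("blue",(98,100,150),(118,255,255))):
    for c in blobs(im,lo,hi):
        r=cv2.minAreaRect(c); print(nm,r,ray("top",cv2.boxPoints(r),27 if nm=="red" else 14).round(1).tolist())
cv2.imwrite("pics/topc.png",cv2.resize(im[165:300,190:370],None,fx=4.4,fy=4.4,interpolation=cv2.INTER_CUBIC))
E
```

```text
red ((16.301570892333984, 277.238525390625), (8.373743057250977, 31.211225509643555), 46.46879959106445) [[424.1, 576.8, 27.0], [462.4, 542.1, 27.0], [451.9, 530.6, 27.0], [413.7, 565.3, 27.0]]
red ((306.2676086425781, 244.19461059570312), (47.25666046142578, 13.360795021057129), 81.02737426757812) [[546.8, 59.1, 27.0], [551.2, 34.8, 27.0], [465.9, 19.9, 27.0], [461.7, 43.8, 27.0]]
red ((270.77471923828125, 59.9146728515625), (5.374697208404541, 38.32392883300781), 6.709836483001709) [[827.5, 124.2, 27.0], [908.3, 118.1, 27.0], [907.2, 107.5, 27.0], [826.5, 113.8, 27.0]]
red ((245.0, 8.0), (16.0, 32.0), 90.0) [[994.1, 204.0, 27.0], [996.3, 139.8, 27.0], [961.0, 138.5, 27.0], [958.9, 202.3, 27.0]]
blue ((271.6499938964844, 231.54998779296875), (34.93107604980469, 22.344575881958008), 81.8698959350586) [[558.7, 130.4, 14.0], [565.5, 89.2, 14.0], [500.9, 78.2, 14.0], [494.3, 118.9, 14.0]]
```

View pics/topc.png

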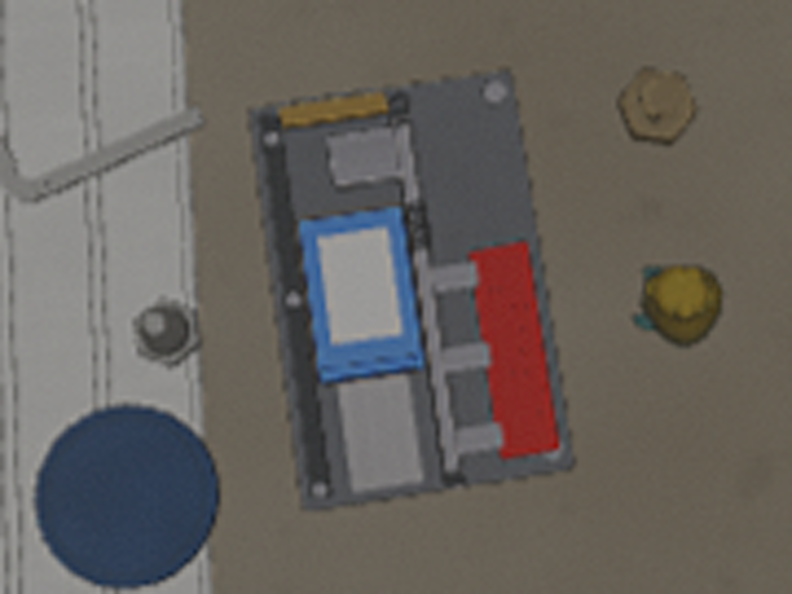

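The crop shows brass stop at crop (333,108), jaw at (365,157), slide with lip at the lower end (372,370), red bar at right. The fixture's x axis runs up the image, at a yaw of about 0.17 rad in the world frame. The figure and the reducer stand to the right, the lid, nozzle and key to the left.

```bash
cat >> h.py <<'E'
from scipy.spatial.transform import Rotation as Ro
YAW=0.170; ORG=np.array([546.9,87.1])
def f2w(x,y,o=ORG,yaw=YAW):
    c,s=np.cos(yaw),np.sin(yaw);return np.array([o[0]+c*x-s*y,o[1]+s*x+c*y])
def w2f(p,o=ORG,yaw=YAW):
    d=np.asarray(p)[...,:2]-o;c,s=np.cos(yaw),np.sin(yaw);return np.stack([c*d[...,0]+s*d[...,1],-s*d[...,0]+c*d[...,1]],-1)
def delta(x,y,z,o=ORG,yaw=YAW):
    s=arm.read_state();R=Ro.from_quat(s["ee_rot"]);xy=f2w(x,y,o,yaw)
    Rt=Ro.from_matrix(np.array([[-np.cos(yaw),-np.sin(yaw),0],[-np.sin(yaw),np.cos(yaw),0],[0,0,-1]]).T)
    print("delta",R.inv().apply(np.r_[xy,z]-s["position"]).round(1),(R.inv()*Rt).as_rotvec().round(4),"now f",w2f(s["position"],o,yaw).round(1),s["position"][2].round(1),"F",s["contact_force"].round(1),"t",s["clock"])
E
python3 - <<'E'
from h import *
im=cv2.imread("pics/top0.png")
for c in blobs(im,(10,120,120),(25,255,255),30):
    r=cv2.minAreaRect(c); p=ray("top",[r[0]],18)
    if np.linalg.norm(w2f(p))<150: print(r,w2f(p))
delta(-66,-9.5,190)
E
```

```text
delta [-485.8  578.7   58.4] [ 0.0019 -0.0002  0.0606] now f [-515.8 -616.7] 247.4 F [-0.4 -0.1  0.1] t 0.1
```

```bash
echo '[{"sx":-486, "sy":579, "drz":0.06}, {"sx":-486, "sy":579, "drz":0.06}, {"sx":-486, "sy":579, "drz":0.06}, {"sx":-486, "sy":579, "drz":0.06}, {"sx":-486, "sy":579, "drz":0.06}, {"sx":-486, "sy":579, "drz":0.06}, {"sx":-486, "sy":579, "drz":0.06}, {"sx":-486, "sy":579, "drz":0.06}, {"sx":-486, "sy":579, "drz":0.06}, {"sx":-486, "sy":579, "drz":0.06}]' > m.json && python3 jog.py m.json 50; python3 -c "
from h import *
delta(-66,-9.5,190)"
```

```text
clock: 1.1
position: [368.4, -160.1, 248.4]
ee_rot: [-0.085, 0.996, 0.0, 0.0]
contact_force: [0.7, -0.4, -0.4]
gripper_width: 50.2
grasp_force: 0.0
delta [-151.9  203.8   58.4] [0.0001 0.0004 0.0009] now f [-217.7 -213.4] 248.4 F [ 0.7 -0.4 -0.4] t 1.1
```

```bash
echo '[{"sx":-152, "sy":204, "sz":58}, {"sx":-152, "sy":204, "sz":58}, {"sx":-152, "sy":204, "sz":58}, {"sx":-152, "sy":204, "sz":58}, {"sx":-152, "sy":204, "sz":58}, {"sx":-152, "sy":204, "sz":58}, {"sx":-152, "sy":204, "sz":58}, {"sx":-152, "sy":204, "sz":58}]' > m.json && python3 jog.py m.json 50; python3 -c "
from h import *
delta(-66,-9.5,190)
c=arm.get_calibration('wrist');im=arm.get_image('wrist');cv2.imwrite('pics/w1.png',im);np.savez('w1.npz',**c);print(c)"
```

```text
clock: 1.9
position: [482.8, 64.2, 190.1]
ee_rot: [-0.085, 0.996, -0.0, -0.001]
contact_force: [0.9, 0.3, -0.2]
gripper_width: 50.2
grasp_force: 0.0
delta [-1.1  2.2  0.1] [-0.0002 -0.0013  0.0006] now f [-67.1 -11.7] 190.1 F [ 0.9  0.3 -0.2] t 1.9
{'K': array([[309.70691629,   0.        , 318.42998162],
       [  0.        , 309.70691629, 196.75630497],
       [  0.        ,   0.        ,   1.        ]]), 'rvec': array([-1.87350461, -2.22315319, -0.36863159]), 'tvec': array([  18.04809737, -483.4192776 ,  169.14093105])}
```

View pics/w1.png

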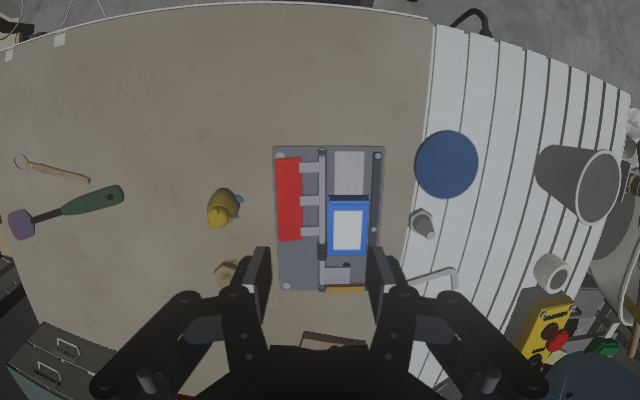

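The wrist view shows the fixture at columns 274..384 and rows 147..290. The bar is at (289,200), the slide at (348,225) with its lip on top at row 200, and the brass stop at (345,290). The fingers straddle the lower half.

```bash
python3 - <<'E'
from h import *
im=cv2.imread("pics/w1.png");c=dict(np.load("w1.npz"))
hsv=cv2.cvtColor(im,cv2.COLOR_BGR2HSV)
def rep(n,px,z): p=ray("wrist",px,z,c);print(n,w2f(p).round(1).tolist(),p[:,:2].round(1).tolist())
for nm,lo,hi,z in(("red",(0,150,100),(8,255,255),27),("blue",(98,120,120),(118,255,255),14)):
    for k in blobs(im[130:300,265:400],lo,hi):
        b=cv2.boxPoints(cv2.minAreaRect(k))+[265,130];print(b.round(1).tolist());rep(nm,b,z)
rep("plate corners",[[274,147],[384,147]],8)
for k in blobs(im[280:300,320:370],(10,120,100),(25,255,255),15):
    b=cv2.boxPoints(cv2.minAreaRect(k))+[320,280];print(b.tolist());rep("brass",b,18)
cv2.imwrite("pics/w1c.png",cv2.resize(im[135:300,260:400],None,fx=4.2,fy=3.6,interpolation=cv2.INTER_CUBIC))
E
```

```text
[[275.2, 158.4], [300.0, 157.5], [303.2, 240.1], [278.4, 241.1]]
red [[-91.0, -52.6], [-91.7, -28.8], [-4.4, -27.1], [-3.0, -53.3]] [[466.1, 19.9], [461.4, 43.2], [547.2, 59.6], [553.0, 34.1]]
[[327.0, 254.0], [327.0, 196.0], [369.0, 196.0], [369.0, 254.0]]
blue [[19.6, -1.6], [-48.6, -2.4], [-48.6, 41.3], [20.2, 45.7]] [[566.5, 88.8], [499.4, 76.5], [492.0, 119.6], [559.1, 135.5]]
plate corners [[-98.9, -56.2], [-99.3, 55.6]] [[458.9, 15.0], [439.6, 125.1]]
[[326.0, 287.0], [364.0, 287.0], [364.0, 292.0], [326.0, 292.0]]
brass [[62.0, -2.4], [62.9, 42.4], [70.3, 42.9], [69.4, -2.3]] [[608.4, 95.3], [601.7, 139.5], [609.0, 141.3], [615.6, 96.6]]
```

View pics/w1c.png

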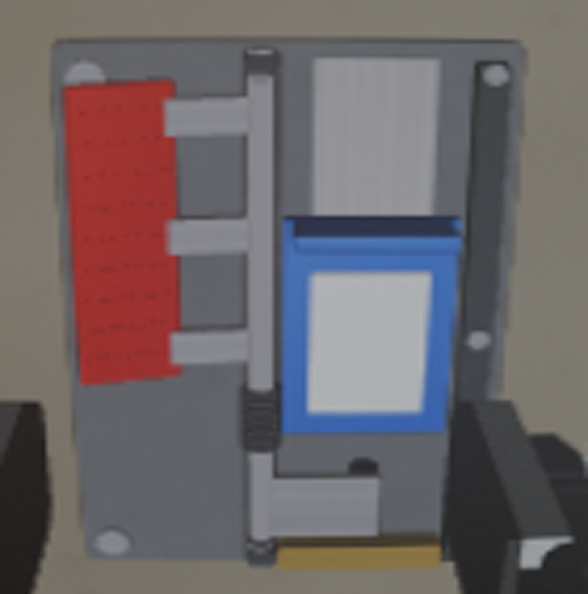

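The crop confirms that the slide is short of the jaw: front edge at fixture x≈20, lip rear at about -50, with free channel behind the lip. The fixture frame agrees to about 1–2 mm. Descending behind the lip.

```bash
echo '[{"sx":1, "sy":2, "sz":135}, {"sx":1, "sy":2, "sz":135}, {"sx":1, "sy":2, "sz":135}, {"sx":1, "sy":2, "sz":135}, {"sx":1, "sy":2, "sz":135}]' > m.json && python3 jog.py m.json 50; python3 -c "
from h import *
delta(-68,-9.5,35)
im=arm.get_image('wrist');cv2.imwrite('pics/w2.png',im)"
```

```text
clock: 2.45
position: [482.5, 65.8, 56.3]
ee_rot: [-0.085, 0.996, -0.0, 0.0]
contact_force: [0.6, 0.2, 0.1]
gripper_width: 50.1
grasp_force: 0.0
delta [ 1.   0.6 21.3] [-0.0004  0.0006  0.0001] now f [-67.1 -10.1] 56.3 F [0.6 0.2 0.1] t 2.45
```

View pics/w2.png

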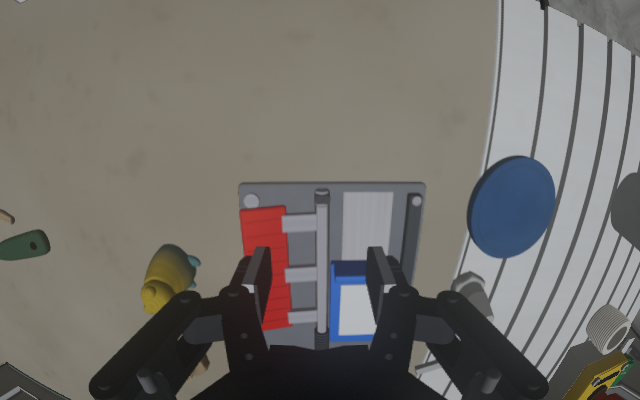

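The wrist view shows the left tip over the bar near (258,250) and the right tip near (378,250), over the lip region. I'll check the tips numerically.

```bash
python3 - <<'E'
from h import *
for z in(39,44):print(z,w2f(ray("wrist",[[259,248],[270,249],[367,249],[383,247],[374,322],[263,322],[331,262],[393,262]],z)).round(1).tolist())
print(w2f(ray("wrist",[[331,262],[393,262]],28)).round(1).tolist())
im=cv2.imread("pics/w2.png")
cv2.imwrite("pics/w2c.png",cv2.resize(im[170:350,220:440],None,fx=3.3,fy=3.3,interpolation=cv2.INTER_CUBIC))
E
```

```text
39 [[-71.6, -40.9], [-71.1, -34.9], [-71.1, 16.7], [-72.1, 25.3], [-18.4, 25.2], [-18.5, -43.5], [-63.3, -2.4], [-62.5, 31.9]]
44 [[-74.3, -39.8], [-73.8, -34.1], [-73.8, 15.8], [-74.8, 24.1], [-23.0, 24.0], [-23.0, -42.3], [-66.3, -2.6], [-65.5, 30.5]]
[[-56.6, -1.9], [-55.7, 35.0]]
```

View pics/w2c.png

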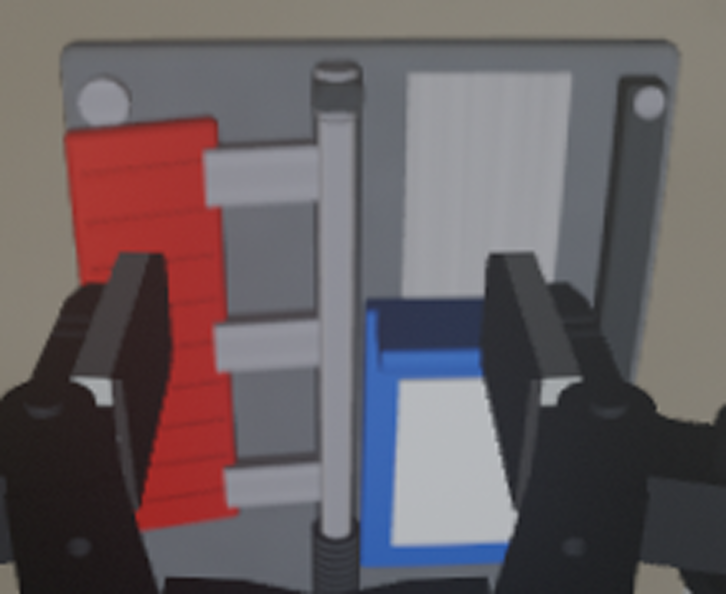

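```bash
python3 - <<'E'
from h import *
print("rear bottom",w2f(ray("wrist",[[331,262],[350,262]],8)).round(1).tolist(),"rear top",w2f(ray("wrist",[[334,276],[350,276]],28)).round(1).tolist())
print("plate",w2f(ray("wrist",[[239,183],[425,184]],8)).round(1).tolist())
delta(-72,-9,40)
E
```

```text
rear bottom [[-44.5, -0.9], [-44.4, 11.6]] rear top [[-46.7, 0.1], [-46.6, 9.7]]
plate [[-98.5, -57.0], [-98.0, 56.3]]
delta [ 6.   0.6 17.3] [0.0005 0.0035 0.0003] now f [-66.   -9.6] 57.3 F [-0.3  0.4 -0. ] t 2.5
```

```bash
echo '[{"sx":5, "sy":1}, {"sx":5, "sy":1, "sz":8}, {"sx":5, "sy":1, "sz":14}, {"sx":5, "sy":1, "sz":14}]' > m.json && python3 jog.py m.json 50; echo '[{"sz":3}, {"sz":6}, {"sz":6}]' > m.json && python3 jog.py m.json; python3 -c "
from h import *
delta(-71,-9.5,30)"
```

```text
clock: 2.9
position: [476.7, 66.7, 41.0]
ee_rot: [-0.085, 0.996, -0.0, -0.0]
contact_force: [0.7, 0.1, -0.3]
gripper_width: 49.7
grasp_force: 0.0
clock: 3.2
position: [477.0, 66.5, 35.2]
ee_rot: [-0.085, 0.996, -0.0, -0.0]
contact_force: [0.1, -1.4, 3.7]
gripper_width: 49.7
grasp_force: 1.6
delta [-1.3 -1.1  5.2] [-0.0004 -0.0004  0.001 ] now f [-72.3  -8.4] 35.2 F [ 0.1 -1.4  3.7] t 3.2
```

```bash
echo '[{"sz":1}, {"sz":2}, {"sz":2}]' > m.json && python3 jog.py m.json; echo '[{"sz":1}, {"sz":2}, {"sz":2}]' > m.json && python3 jog.py m.json;  python3 -c "
from h import *
delta(-71,-9.5,30)
im=arm.get_image('wrist');cv2.imwrite('pics/w3.png',cv2.resize(im[170:400,180:460],None,fx=2.6,fy=2.6,interpolation=cv2.INTER_CUBIC))"
```

```text
clock: 3.5
position: [477.0, 66.7, 33.3]
ee_rot: [-0.085, 0.996, -0.0, -0.0]
contact_force: [0.2, -1.8, 4.6]
gripper_width: 50.0
grasp_force: 1.8
clock: 3.8
position: [477.0, 66.8, 31.3]
ee_rot: [-0.085, 0.996, 0.0, 0.0]
contact_force: [-0.4, -1.6, 4.6]
gripper_width: 50.2
grasp_force: 2.4
delta [-1.3 -1.3  1.3] [0.0001 0.     0.0008] now f [-72.3  -8.2] 31.3 F [-0.4 -1.6  4.6] t 3.8
```

View pics/w3.png

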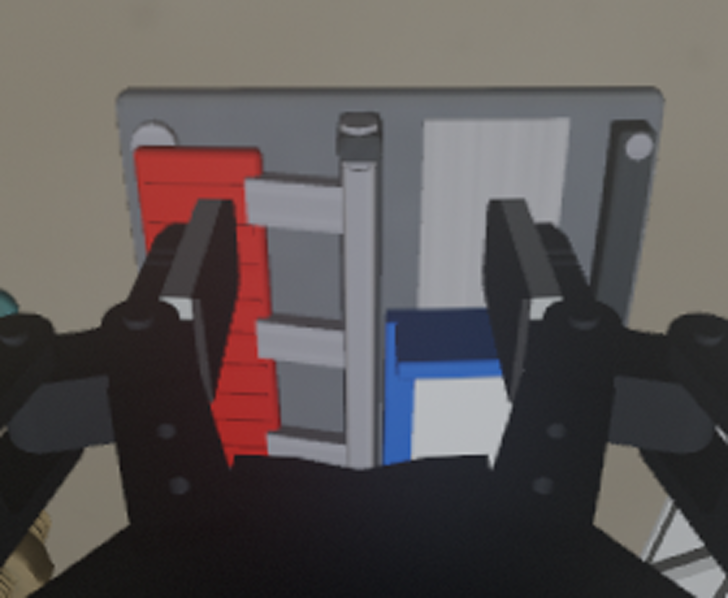

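The bar now looks level, with the left tip on it, and the right tip is behind the lip in the channel. I'll go slightly deeper and then push.

```bash
echo '[{"sz":1.5}, {"sy":-1, "sz":1.5}, {"sy":-1, "sz":1.5}]' > m.json && python3 jog.py m.json; echo '[{"sx":-5}, {"sx":-10}, {"sx":-15}, {"sx":-20}, {"sx":-25}, {"sx":-30}, {"sx":-35}, {"sx":-40}, {"sx":-40}]' > m.json && python3 jog.py m.json;  python3 - <<'E'
from h import *
delta(-19,-9.5,30)
im=arm.get_image('top')
cv2.imwrite("pics/t2.png",cv2.resize(im[165:300,190:370],None,fx=4.4,fy=4.4,interpolation=cv2.INTER_CUBIC))
E
```

```text
clock: 4.15
position: [477.3, 66.5, 30.0]
ee_rot: [-0.085, 0.996, 0.0, 0.0]
contact_force: [-1.5, 1.8, 6.1]
gripper_width: 49.7
grasp_force: 2.9
clock: 5.05
position: [515.1, 71.9, 29.3]
ee_rot: [-0.085, 0.996, -0.001, -0.002]
contact_force: [-3.3, -1.4, 4.9]
gripper_width: 49.8
grasp_force: 2.6
delta [-14.9   0.1  -0.8] [-0.0007 -0.0042 -0.0002] now f [-33.9  -9.6] 29.3 F [-3.3 -1.4  4.9] t 5.05
```

View pics/t2.png

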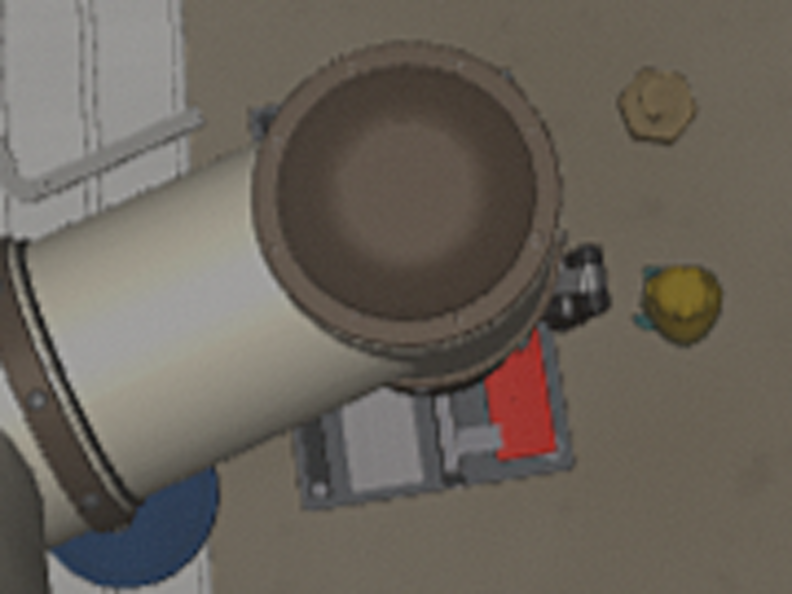

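The arm hides the slide in the top view, and the bystanders haven't moved. The force is consistent with pushing, so I'll continue.

```bash
echo '[{"sx":-4}, {"sx":-8}, {"sx":-11}, {"sx":-11}]' > m.json && python3 jog.py m.json|sed -n '1,2p;4p'; for i in 1; do echo '[{"sx":-2}, {"sx":-2}]' > m.json && python3 jog.py m.json|sed -n '1,2p;4p'; done; echo '[{"sx":-2}, {"sx":-2}]' > m.json && python3 jog.py m.json|sed -n '1,2p;4p'
```

```text
clock: 5.5
position: [525.6, 73.8, 29.2]
contact_force: [-3.0, -1.3, 5.8]
clock: 5.7
position: [527.2, 74.0, 29.2]
contact_force: [-4.4, -1.2, 4.8]
clock: 5.9
position: [529.2, 74.3, 29.2]
contact_force: [-4.2, -2.2, 6.2]
```

```bash
echo '[{"sx":-1.5}, {"sx":-1.5}]' > m.json && python3 jog.py m.json|sed -n '1,2p;4p'; echo '[{"sx":-1.5}, {"sx":-1.5}]' > m.json && python3 jog.py m.json|sed -n '1,2p;4p'; python3 -c "
from h import *
delta(-19,-9.5,30)
c=arm.get_calibration('wrist');np.savez('w4.npz',**c);cv2.imwrite('pics/w4.png',arm.get_image('wrist'))"
```

```text
clock: 6.1
position: [530.3, 74.5, 29.1]
contact_force: [-5.4, -2.0, 6.0]
clock: 6.3
position: [530.4, 74.5, 29.1]
contact_force: [-8.2, -0.3, 8.1]
delta [ 0.6  0.1 -0.9] [-0.0012 -0.0091 -0.0001] now f [-18.4  -9.6] 29.1 F [-8.2 -0.3  8.1] t 6.3
```

View pics/w4.png

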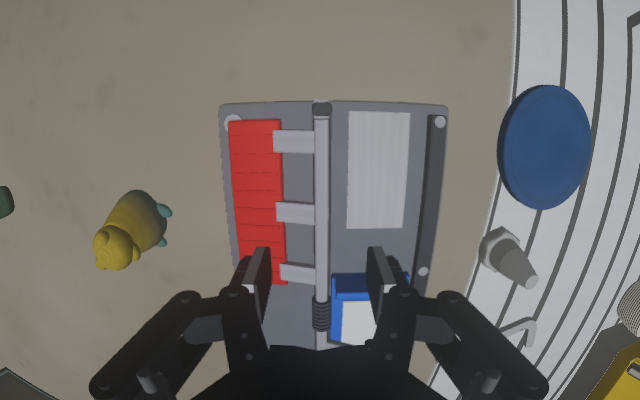

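The left tip is still on the bar's end at about (258,265). The lip's rear face spans rows 273–288 near column 345. The arm stalled with rising force, which suggests the stop. Checking the lip's position.

```bash
python3 - <<'E'
from h import *
c=dict(np.load("w4.npz"));im=cv2.imread("pics/w4.png")
v=im[265:305,348].astype(int);print(v.tolist())
for r in(272,274):print(r,w2f(ray("wrist",[[348,r]],8,c)).round(1))
for r in(287,289,291):print(r,w2f(ray("wrist",[[348,r]],28,c)).round(1))
print("plate",w2f(ray("wrist",[[221,103],[447,105]],8,c)).round(1).tolist())
E
```

```text
[[117, 109, 105], [117, 110, 105], [117, 110, 105], [117, 109, 104], [117, 109, 105], [118, 110, 106], [117, 109, 105], [105, 92, 85], [86, 66, 57], [76, 51, 42], [77, 51, 43], [77, 51, 43], [77, 51, 41], [77, 51, 42], [78, 52, 43], [78, 52, 42], [78, 51, 43], [78, 52, 43], [78, 52, 42], [79, 53, 43], [78, 52, 42], [78, 52, 42], [78, 51, 41], [79, 52, 43], [79, 51, 41], [78, 52, 42], [80, 52, 42], [116, 67, 46], [160, 91, 53], [182, 108, 61], [186, 110, 62], [184, 107, 60], [183, 105, 57], [181, 103, 56], [172, 97, 54], [164, 99, 61], [167, 149, 141], [183, 181, 178], [193, 190, 187], [193, 190, 187]]
272 [[-7.6  7.4]]
274 [[-6.2  7.4]]
287 [[-11.2   5.5]]
289 [[-10.    5.6]]
291 [[-8.7  5.6]]
plate [[-99.9, -56.5], [-100.1, 54.8]]
```

The lip's rear is at fixture x≈-7.5, so the slide is home. I'll back the finger off the lip slightly with the bar still down, then lift.

```bash
echo '[{"sx":2.5}, {"sx":5}, {"sx":5}]' > m.json && python3 jog.py m.json|sed -n '1,2p;4p'; echo '[{"sz":-3}, {"sz":-6}, {"sz":-9}, {"sz":-12}, {"sz":-16}, {"sz":-25}, {"sz":-50}, {"sz":-100}, {"sz":-150}, {"sz":-150}]' > m.json && python3 jog.py m.json;echo '[{"sx":70, "sy":-60, "sz":-60}, {"sx":70, "sy":-60, "sz":-60}, {"sx":70, "sy":-60, "sz":-60}, {"sx":70, "sy":-60, "sz":-60}]' > m.json && python3 jog.py m.json; python3 -c "
from h import *
c=arm.get_calibration('wrist');np.savez('w5.npz',**c);im=arm.get_image('wrist');cv2.imwrite('pics/w5.png',im)
cv2.imwrite('pics/w5c.png',cv2.resize(im[100:330,240:480],None,fx=2.6,fy=2.6,interpolation=cv2.INTER_CUBIC))"
```

```text
clock: 6.65
position: [529.9, 74.7, 30.2]
contact_force: [0.5, -3.8, 4.4]
clock: 7.65
position: [533.7, 76.2, 188.1]
ee_rot: [-0.086, 0.996, 0.002, 0.008]
contact_force: [0.8, 0.3, 0.2]
gripper_width: 50.0
grasp_force: 0.0
clock: 8.05
position: [470.4, 3.2, 241.5]
ee_rot: [-0.085, 0.996, 0.001, 0.002]
contact_force: [-0.5, 0.0, -0.4]
gripper_width: 49.8
grasp_force: 0.0
```

View pics/w5c.png

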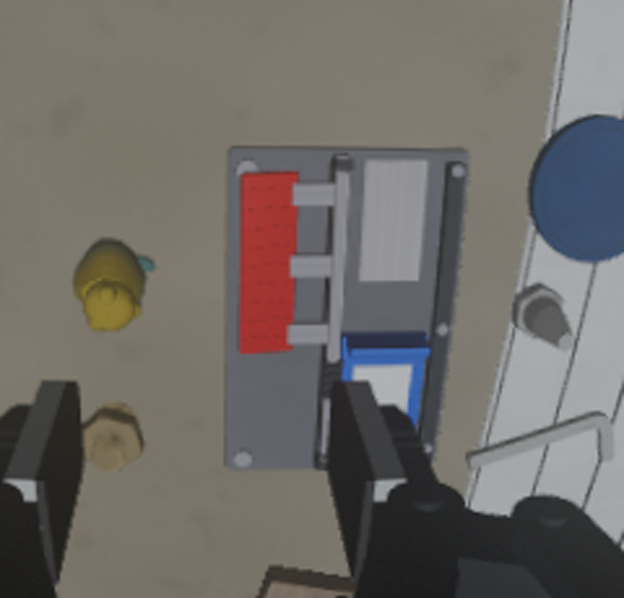

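The slide lies under the jaw end and nothing around it has moved, but the fingers hide the stop. I'll move clear and measure the gap.

```bash
echo '[{"sx":60, "sy":-150}, {"sx":60, "sy":-150}, {"sx":60, "sy":-150}, {"sx":60, "sy":-150}, {"sx":60, "sy":-150}]' > m.json && python3 jog.py m.json|sed -n '1,2p;4p'; python3 - <<'E'
from h import *
c=dict(np.load("w5.npz"));im=cv2.imread("pics/w5.png")
col=im[222:245,388].astype(int);print("col388 from 222",col[:,0].tolist())
for r in(229,230):print(r,w2f(ray("wrist",[[388,r]],8,c)).round(1))
for r in(234,235):print(r,w2f(ray("wrist",[[388,r]],28,c)).round(1))
print("plate",w2f(ray("wrist",[[328,157],[420,158]],8,c)).round(1).tolist())
t=arm.get_image("top")
for k in blobs(t,(98,100,120),(118,255,255)):
    b=cv2.boxPoints(cv2.minAreaRect(k));f=w2f(ray("top",b,14))
    if abs(f).max()<90:print("top slide",f.round(1).tolist())
cv2.imwrite("pics/t3.png",cv2.resize(t[165:300,220:340],None,fx=4.4,fy=4.4,interpolation=cv2.INTER_CUBIC))
E
```

```text
clock: 8.6
position: [437.0, -155.2, 238.5]
contact_force: [0.7, 0.5, -0.2]
col388 from 222 [106, 105, 104, 105, 105, 91, 77, 70, 70, 70, 70, 65, 158, 175, 170, 167, 173, 172, 164, 174, 180, 180, 180]
229 [[-4.9 21.4]]
230 [[-3.5 21.6]]
234 [[-7.5 17. ]]
235 [[-6.1 17.1]]
plate [[-99.1, -57.7], [-99.5, 55.4]]
top slide [[61.7, 41.8], [61.5, -1.7], [-6.7, -1.6], [-6.4, 41.3]]
```

View pics/t3.png

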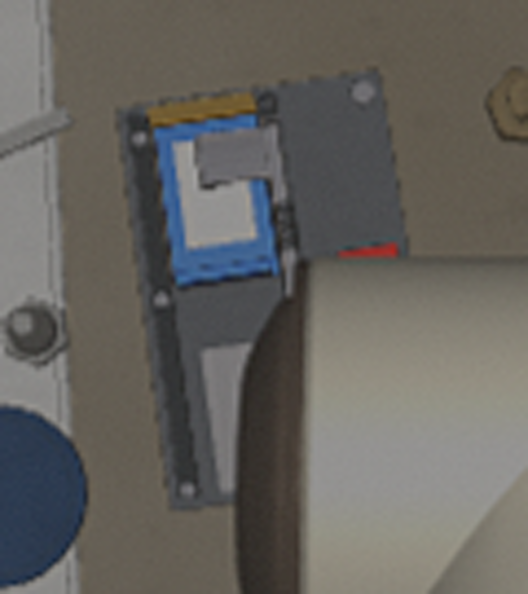

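The slide's front edge, at crop (205,125), touches the brass stop. The front reads x≈61.6 against the stop face at 62, and the jaw rests on the slide. The hand is clear, so I'm handing in.

```bash
python3 -c "
from bench import arm
print(arm.job_done())"
```

```text
the job is handed in; nothing more can be done
None
```

The slide is home against the end stop (front edge measured within about 0.5 mm), the jaw is clamped on it, the hand is clear and no bystander looks moved; the job was handed in at about 9 s, with no verdict returned.

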